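# Couple a drive shaft into a motor test jig

## Robot

A 6-joint arm with a two-finger parallel gripper is mounted at the origin on the work surface. World frame = base frame: x ahead of the robot, y to its left, z up, the work surface at z = 0. Lengths are in m, angles in rad, forces in N, time in s.
With the tool pointing down it reaches from about 0.375 to 0.9 m from the base axis. Payload 3.1 kg.
Tool frame: the origin (TCP) lies on the centre line of the jaws, within the pads' length; the fingertips stand 22 mm ahead of it and the grasp point (between the pads) lies 3 mm ahead of it; z points along the fingers, y is the line along which they close (so a half turn about z gives the same grasp; the last joint's range is limited). The gripper opens to 85 mm and grips with 20 to 120 N. Pads are 22 mm wide; open, the fingers measure 114 mm over their backs; the gripper's body (76 mm by 85 mm) begins 54 mm behind the grasp point. The pads swing forward as they close: fully open they stand 13 mm farther back than shut.
Start: joints at [1.04, 0.527, 1.433, -0, 1.181, -0.178], TCP at [0.215, 0.587, 0.226] pointing down, gripper open.
Joint ranges: [-3.08, 3.08], [-0.75, 2.2], [0.22, 2.44], [-1.43, 4.57], [0, 2.65], [-2.85, 2.85]. Speed limits (rad/s): [2.79, 2.79, 3.14, 3.14, 3.14, 3.14].

## Interface

Orientations are given as a unit quaternion [x, y, z, w].
In Python, from station import manip gives the robot as it stands.
- The arm moves only by the shell command python3 drive.py [FORCE], which reads ROWS from standard input. ROWS is a JSON list of rows, 1 to 20 of them, each written [[dx, dy, dz], turn, opening]: dx, dy, dz in units of 5 mm, then a turn about the tool's z in units of 0.2 rad, then the opening from 0.0 (shut) to 1.0 (fully open); each row is the pose to reach, as a shift and turn from the pose commanded when the command began, along the tool's axes at that moment; what a row does not reach only later rows make up. A row lasts 1/10 s, in which the tool goes at most 0.05 m and 0.15 rad, less where a joint would pass 70% of its speed; a pose out of reach is approached as far as the arm can. The fingers move at their own pace and stop on an object; FORCE is the grip in N (left out, the last holds). Time passes only in rows, so rows that do not move let the fingers close. It prints the time, the measured TCP pose, the force, the opening and the grip force at its end. Input that does not fit is refused with a message, and nothing moves.
- manip.sense(): the state, without advancing time (a new reading comes with each control period).
- manip.snapshot(name): name is "scene" or "top" or "wrist"; returns a dict with "pixels" (384x512x3 uint8, red, green, blue), "range_z" (384x512 float32, m along the optical axis (not along the pixel's ray), 0 where there is no reading), "fov_y" (degrees; the focal length in pixels is half the picture's height over the tangent of half this angle, whatever the lens; pixels are square), "cx", "cy" (the principal point, pixels), "R" (3x3) and "t" (3): a world point X has camera coordinates R X + t; the wrist camera has in their place "hand_eye" (4x4, takes a point from camera to tool coordinates, whose origin is the TCP and whose axes are the flange's). Camera axes: x right, y down, z forward; pixel columns grow to the right and rows downward; lengths in m; the calibration is good to about 2 mm. A picture is of the moment at which its call begins: read the wrist's pose just before it.
- manip.sign_off(): hands the job in; it is judged then, once.
The state is a dict: "t": time; "q": joint angles; "qd": joint speeds; "tau": joint torques, N m; "tcp_pos": TCP position; "tool_rot": TCP orientation; "force": force on the tool from outside, world axes, zero at the start; "ft_torque": the same for the moment, N m; "finger_gap": opening from 0.0 (shut) to 1.0 (fully open); "gripper_force": force on a finger pad.
Only numpy, scipy, OpenCV 4.12 (cv2) and the standard library are available. Lean on these libraries where they do the work, as an engineer would, in place of code of your own. Each camera call takes 0.05 s, during which the arm holds its last target. There are 200 camera calls.

## Task

Couple the drive shaft into the motor test jig. It lies flat in the cradle, so lift it out, lay it in the sloped rest with its head up and let go of it, then take it again by its head, stand it in the jig's bore, and turn it anticlockwise (seen from above) until its flattened tip meets the hidden slot and the shaft drops fully home. Leave it standing there, released, and do not disturb the meter, the spool or the parts bin.

Things in the scene. Friction and masses are not known exactly. Their poses are not given: they have to be found in the camera images.
- shaft: Steel shaft, 134 mm long, 0.2-0.42 kg: round 24 mm bar with a block head and a flattened tip (tang). x runs along the bar to the tip, y along the wide sides of head and tang, z through their flats. Origin on the axis, near the centre of mass; bar from x = -50 to +44 mm. It starts level in the cradle, z up, tip away from the robot (within 0.45 rad), axis 45 mm above the bench.
- shaft_tip (a point): Centre of the end face of the shaft's tang, 58 mm from the shaft's origin. The tang is 14 mm long, 18 mm wide (shaft's y), 11 mm thick (shaft's z); above it the bar widens from 21 to 24 mm over 4 mm.
- shaft_head (a point): Centre of the shaft's dark block head, 63 mm from the shaft's origin: 26 mm along the shaft, 40 mm wide (shaft's y), 18 mm thick (shaft's z), 44 mm across its corners: pads more than 43 mm apart turn freely round it.
- cradle: Grey cradle holding the shaft at the start: base plate 90 x 56 x 6 mm with two V saddles, each 8 mm thick along the shaft and about 36 mm across, at x = -30 and +30 mm; between them 52 mm of the bar is free for the fingers. Origin under the middle of the base; z up. Fixed.
- rest: Aluminium sloped rest on a dark base 130 x 70 x 8 mm: two V saddles (36 mm across, 8 mm thick) open upward and a foot plate. In it the shaft lies steeply, 60 degrees from level, head up towards the rest's own -x (robot side), tip down towards +x against the foot plate; 52 mm of bar between the saddles is free for the fingers, and the whole head stands clear. Origin under the base, z up. Fixed.
- rest_seat (a point): Point on the slope's axis, 85 mm above the bench, where the shaft's origin lies when the shaft is in the rest, tip against the foot plate. The saddles are 30 mm up and 30 mm down the slope from it, the foot plate 58 mm down the slope.
- jig: Fixed test jig, a block 110 (x) x 78 (y) x 73 mm high, black connector on its +x end, a vertical round bore in its top. Origin under the bore, z up. Hidden in it, 48 mm below the top, is a fixed rotor's flat face with a slot 22 x 15 mm, 20 mm deep, for the tang; the slot's long side lies at an unknown 0.35 to 0.95 rad anticlockwise (from above) of the jig's y axis.
- bore (a point): Centre of the bore's mouth, 73 mm above the bench; bore 48 mm deep, 29 mm wide in its first 4 mm, then 25 mm. A shaft set in with its y along the jig's y stands on the rotor, tip 48 mm below the mouth; turned anticlockwise and held loosely, it drops 14 mm by its own weight when the tang meets the slot.
- meter: Grey handheld multimeter lying flat, 150 x 75 x 42 mm; bystander, origin under its middle.
- spool: Spool of solder with black flanges, standing upright, 52 mm across, 42 mm high; bystander, origin under its middle.
- partsbin: Open blue bin, 100 x 150 x 60 mm; bystander, origin under its middle.

How it is judged:
On the way:
1. The shaft lies in the sloped rest, head up, let go of (distance between shaft and rest_seat below 0.01 m and x of shaft_head in the frame of rest below -0.02 m and z of shaft_head in the frame of rest above 0.125 m and contact force between the fingers and shaft below 0.1 N and linear speed of shaft below 0.02 m/s), for 0.2 s.
At the end, for the whole second after the job is handed in: The shaft stands upright in the jig's bore, head up, with its tip at least 58 mm below the jig's top (62 mm is fully home, 48 mm is standing on the rotor), tip within 4 mm and head within 8 mm of the bore's centre line, at rest and released (z of shaft_tip in the frame of bore below -0.058 m and horizontal distance between shaft_tip and bore below 0.004 m and horizontal distance between shaft_head and bore below 0.008 m and height (world z) of shaft_head above 0.1 m and linear speed of shaft below 0.02 m/s and contact force between the fingers and shaft below 0.1 N); the robot touches nothing.
It fails at once if The meter is moved by more than 20 mm (distance of meter from where it was at the start of the episode above 0.02 m).
It fails at once if The spool is moved by more than 20 mm (distance of spool from where it was at the start of the episode above 0.02 m).
It fails at once if The parts bin is moved by more than 20 mm (distance of partsbin from where it was at the start of the episode above 0.02 m).
It also fails if it takes over 72 s, if anything falls off the work surface, if the arm or the gripper's body presses on something with over 40 N, if the wrist force passes 120 N, or if a joint passes its speed limit or range.

## Working session

There is one attempt and no reset: what is moved stays moved. The work goes in short steps, Python scripts to look and compute and a shell command to move; the robot and the scene stay as the last step left them, time stands still between calls to the robot, and variables do not carry over. Pictures are saved under pics/ and viewed, at most 10 in all, crops included, and the job is handed in when it is done.

```bash
ls; mkdir -p pics; python3 - <<'E'
from station import manip
import cv2,numpy as np
print(manip.sense())
for n in ["scene","top"]:
    s=manip.snapshot(n); np.savez(f'pics/{n}0.npz',**s)
    cv2.imwrite(f'pics/{n}0.png',s["pixels"][:,:,::-1]); print(n,s['fov_y'],s['cx'],s['cy'],s['R'],s['t'])
E
```

```text
drive.py
pics
station.py
{'t': 0.0, 'q': array([ 1.04049808e+00,  5.28485087e-01,  1.43388376e+00,  2.85493897e-05,
        1.18139144e+00, -1.78519475e-01]), 'qd': array([-0.00126022, -0.00090532, -0.00065786, -0.00090163, -0.00117173,
        0.00151223]), 'tau': array([-5.55011648e-04, -4.42352450e+01, -1.78024489e+01, -4.36616201e-04,
        8.48292257e-03, -1.71969975e-05]), 'tcp_pos': array([0.2149646 , 0.58610914, 0.2254279 ]), 'tool_rot': array([ 1.74989117e-01,  9.84569771e-01, -1.01188039e-03, -3.88503908e-04]), 'force': array([ 0.69419289, -0.41016814,  0.8159903 ]), 'ft_torque': array([ 0.00388925, -0.00296343,  0.07930816]), 'gripper_force': 0.0, 'finger_gap': 1.0006651606156716}
scene 56.63898474391731 259.1495095336389 190.43413006079138 [[ 0.8852865   0.46438084 -0.02486465]
 [ 0.22655693 -0.47736214 -0.84899784]
 [-0.40612778  0.74597307 -0.52781096]] [-0.62660055  0.00429912  1.41477754]
top 53.53516855211719 253.24852750536337 192.59968523690478 [[ 0.09976139 -0.99500853  0.00238404]
 [-0.97308186 -0.09806268 -0.20855551]
 [ 0.2077483   0.01848592 -0.97800763]] [0.09393497 0.65835711 0.97288578]
```
View pics/scene0.png

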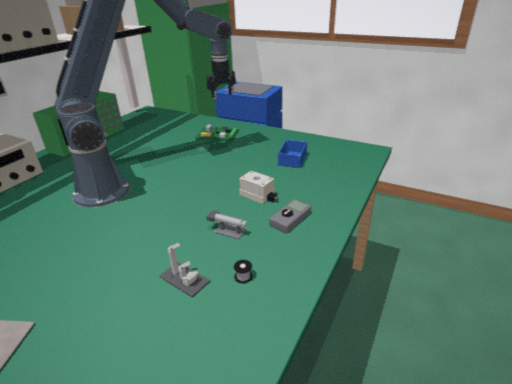

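View pics/top0.png

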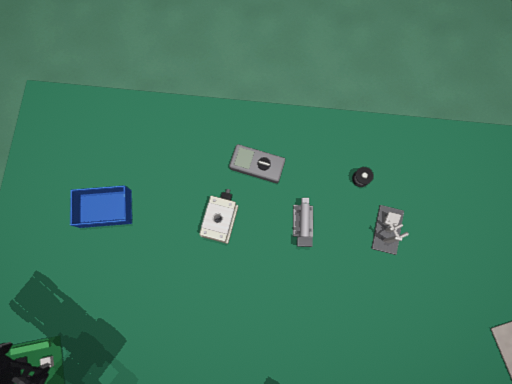

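Scene view: shaft in cradle at (228,222), rest at (185,270), jig at (257,187), spool (243,270), meter (290,215), bin (293,153). Top view: jig bore at (218,218), shaft from head (305,241) to tip (305,199), rest near (390,230), meter (257,163), spool (363,177).

```bash
cat > h.py <<'E'
import numpy as np,cv2
from scipy.spatial.transform import Rotation as Ro
def cam(s,tcp=None,rot=None):
    """returns f,cx,cy, Rwc (cam->world), camera centre"""
    f=192/np.tan(np.radians(s['fov_y'])/2)
    if 'R' in s: R=np.array(s['R']);return f,s['cx'],s['cy'],R.T,-R.T@np.array(s['t'])
    H=np.array(s['hand_eye']);T=Ro.from_quat(rot).as_matrix()
    return f,s['cx'],s['cy'],T@H[:3,:3],T@H[:3,3]+tcp
def ray(c,uv):
    f,cx,cy,R,o=c;uv=np.atleast_2d(uv).astype(float)
    return o,np.c_[(uv[:,0]-cx)/f,(uv[:,1]-cy)/f,np.ones(len(uv))]@R.T
def onplane(c,uv,z):
    o,d=ray(c,uv);return o+d*((z-o[2])/d[:,2])[:,None]
def cloud(s,c):
    v,u=np.mgrid[:384,:512];o,d=ray(c,np.c_[u.ravel(),v.ravel()])
    return (o+d*np.asarray(s['range_z']).reshape(-1,1)).reshape(384,512,3)
def tri(c1,p1,c2,p2):
    o1,d1=ray(c1,p1);o2,d2=ray(c2,p2);d1=d1[0];d2=d2[0]
    k=np.linalg.lstsq(np.c_[d1,-d2],o2-o1,rcond=None)[0]
    a,b=o1+k[0]*d1,o2+k[1]*d2;return (a+b)/2,np.linalg.norm(a-b)
def wrist(name):
    from station import manip
    st=manip.sense();s=manip.snapshot('wrist');s=dict(s,tcp=st['tcp_pos'],rot=st['tool_rot'])
    np.savez(f'pics/{name}.npz',**s);cv2.imwrite(f'pics/{name}.png',s['pixels'][:,:,::-1]);return s
def load(n):
    s=dict(np.load(f'pics/{n}.npz'));return s,cam(s,s.get('tcp'),s.get('rot'))
E
python3 - <<'E'
from h import *
s,c=load('top0');P=cloud(s,c)
for n,(u,v) in dict(bore=(218,218),jigtl=(211,197),jigtr=(237,202),jigbl=(201,233),jigbr=(228,241),head=(305,241),mid=(305,220),tip=(305,200),rest=(390,230),rest2=(383,250),rest3=(396,210),spool=(363,177),meter=(257,163),bench=(330,230)).items(): print(n,P[v,u].round(3))
from station import manip
s=manip.snapshot('wrist');print(s['hand_eye'],s['fov_y'],s['cx'],s['cy'])
E
```

```text
bore [0.573 0.252 0.02 ]
jigtl [0.621 0.272 0.074]
jigtr [0.628 0.205 0.001]
jigbl [0.521 0.287 0.073]
jigbr [0.511 0.217 0.02 ]
head [0.53  0.007 0.055]
mid [0.586 0.011 0.056]
tip [0.643 0.014 0.05 ]
rest [ 0.586 -0.229  0.032]
rest2 [ 0.531 -0.22   0.005]
rest3 [ 0.649 -0.253  0.008]
spool [ 0.728 -0.145  0.042]
meter [0.741 0.158 0.034]
bench [ 0.573 -0.069  0.002]
[[-9.65753600e-05 -9.53796176e-01 -3.00454399e-01  7.57167706e-02]
 [ 9.99998998e-01 -5.16451303e-04  1.31805031e-03  2.23185157e-04]
 [-1.41232141e-03 -3.00453970e-01  9.53795270e-01 -1.48049931e-01]
 [ 0.00000000e+00  0.00000000e+00  0.00000000e+00  1.00000000e+00]] 60.902150892643085 257.5402149965366 186.7749862190429
```

Careful with the scale: shifts go in units of 5 mm and turns go in units of 0.2 rad. That gives: -0.411 m is -82.2, -0.205 m is -41, -0.41 rad is -2.05.

```bash
T="x"; echo '[[[-82.2, -41, -4], -2.05, 1], [[-82.2, -41, -4], -2.05, 1], [[-82.2, -41, -4], -2.05, 1], [[-82.2, -41, -4], -2.05, 1], [[-82.2, -41, -4], -2.05, 1], [[-82.2, -41, -4], -2.05, 1], [[-82.2, -41, -4], -2.05, 1], [[-82.2, -41, -4], -2.05, 1], [[-82.2, -41, -4], -2.05, 1], [[-82.2, -41, -4], -2.05, 1], [[-82.2, -41, -4], -2.05, 1], [[-82.2, -41, -4], -2.05, 1], [[-82.2, -41, -4], -2.05, 1]]' | python3 drive.py; python3 -c "
from h import *
s=wrist('jigA');c=cam(s,s['tcp'],s['rot'])
print(s['tcp'],Ro.from_quat(s['rot']).as_matrix().round(3))"
```

```text
t: 1.45
tcp_pos: [0.5287, 0.254, 0.2461]
tool_rot: [-0.03, 1.0, 0.0, -0.001]
force: [-0.2, -0.0, 0.6]
finger_gap: 0.996
gripper_force: 0.0
[0.52873201 0.25400618 0.24610335] [[-0.998 -0.06  -0.002]
 [-0.06   0.998  0.   ]
 [ 0.002  0.    -1.   ]]
```

View pics/jigA.png

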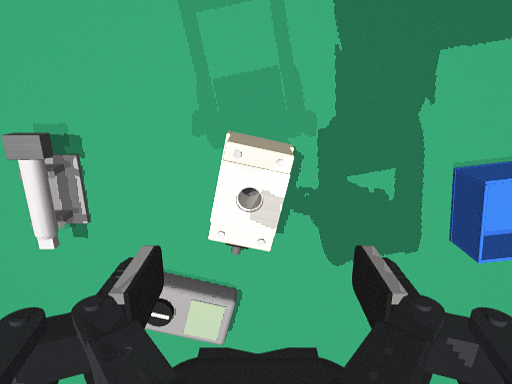

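Wrist view: jig top spans about (230,133)-(293,150)-(272,250)-(210,240), bore at (249,199), connector at (236,250) marks jig +x; shaft in cradle at left (28,145)-(48,243); bin right; meter below.

```bash

echo '[[[3.6, -11.8, 0], 0, 1], [[7.2, -23.6, 0], 0, 1], [[7.2, -23.6, 0], 0, 1], [[7.2, -23.6, 0], 0, 1], [[7.2, -23.6, 0], 0, 1]]' | python3 drive.py >/dev/null; python3 -c "
from h import *
wrist('w1')"
echo '[[[0.8, -12, 0], 0, 1], [[1.4, -24, 0], 0, 1], [[1.4, -24, 0], 0, 1], [[1.4, -24, 0], 0, 1], [[1.4, -24, 0], 0, 1]]' | python3 drive.py >/dev/null; python3 -c "
from h import *
wrist('w2')"
echo '[[[0.8, -12, 0], 0, 1], [[1.4, -24, 0], 0, 1], [[1.4, -24, 0], 0, 1], [[1.4, -24, 0], 0, 1], [[1.4, -24, 0], 0, 1]]' | python3 drive.py >/dev/null; python3 -c "
from h import *
wrist('w3')"
echo '[[[0.8, -12, 0], 0, 1], [[1.4, -24, 0], 0, 1], [[1.4, -24, 0], 0, 1], [[1.4, -24, 0], 0, 1], [[1.4, -24, 0], 0, 1]]' | python3 drive.py; python3 -c "
from h import *
wrist('w4')
ims=[cv2.imread(f'pics/w{i}.png') for i in (1,2,3,4)]
a=np.vstack([np.hstack([i[:290] for i in ims[:2]]),np.hstack([i[:290] for i in ims[2:]])])
cv2.imwrite('pics/mos.png',cv2.resize(a,(800,453),interpolation=cv2.INTER_AREA))"
```

```text
t: 3.65
tcp_pos: [0.5014, -0.226, 0.2461]
tool_rot: [-0.03, 1.0, 0.001, -0.0]
force: [0.0, 0.6, -0.0]
finger_gap: 1.0
gripper_force: 0.0
```

View pics/mos.png

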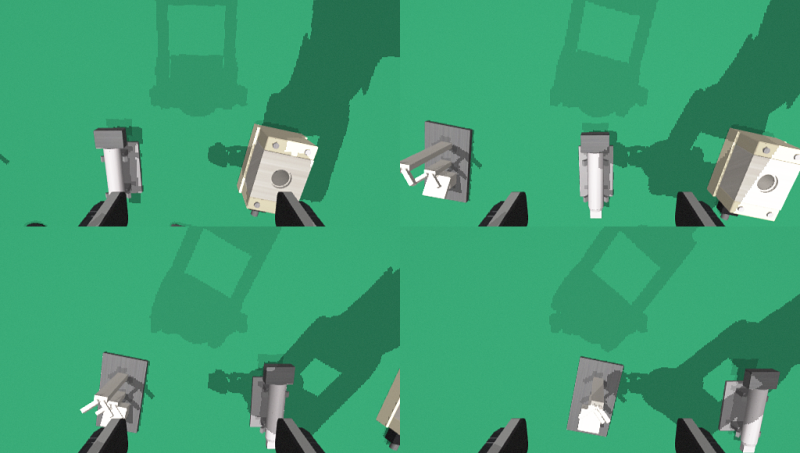

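Mosaic (scaled 0.39): the shaft is in w1, w2, w3 (w2: head at about (598,140), tip (596,215) in the mosaic), the jig bore at (282,178)/(767,183), and the rest at (435,160), (120,400), (598,395), tilted about 10° with its saddles toward -y in perspective.

```bash
python3 - <<'E'
from h import *
def rect(mask):
    cs,_=cv2.findContours(mask.astype(np.uint8),cv2.RETR_EXTERNAL,cv2.CHAIN_APPROX_NONE)
    return max(cs,key=cv2.contourArea)[:,0]
def mr(X):
    r=cv2.minAreaRect((X[:,:2]*1000).astype(np.float32));return np.array(r[0]).round(1),np.array(r[1]).round(1),round(r[2],1)
# jig
bores={}
for n in('jigA','w1','w2'):
    s,c=load(n);P=cloud(s,c);f=(P[...,1]>.14)&(P[...,1]<.33)&(P[...,0]>.48)&(P[...,0]<.67)
    m=f&(abs(P[...,2]-.073)<.006);m=cv2.morphologyEx(m.astype(np.uint8),cv2.MORPH_OPEN,np.ones((3,3)))
    k=rect(m);X=onplane(c,k,.073);print(n,'jigtop',mr(X),'z',np.median(P[m>0][:,2]).round(4))
    cs,h=cv2.findContours(m,cv2.RETR_CCOMP,cv2.CHAIN_APPROX_NONE)
    for q,hh in zip(cs,h[0]):
        if hh[3]>=0 and cv2.contourArea(q)>100:
            e=cv2.fitEllipse(q);bores[n]=(c,e[0]);B=onplane(c,q[:,0],.073)[:,:2]
            print(' bore',e,cv2.minEnclosingCircle((B*1000).astype(np.float32)),onplane(c,[e[0]],.073))
for a,b in(('jigA','w1'),('jigA','w2')):
    if a in bores and b in bores: print('tri bore',tri(bores[a][0],[bores[a][1]],bores[b][0],[bores[b][1]]))
# shaft head: top face at 45+9=54 ; use height mask
H={}
for n in('w1','w2','w3','w4'):
    s,c=load(n);P=cloud(s,c);f=(abs(P[...,1])<.06)&(P[...,0]>.48)&(P[...,0]<.68)&(P[...,2]>.03)
    px=s['pixels'].astype(int);g=px.sum(2)
    hd=f&(abs(P[...,2]-.054)<.003)&(P[...,0]<.547)
    bar=f&(P[...,0]>.552)&(P[...,0]<.63)&(P[...,2]>.05)
    if hd.sum()<50: continue
    k=rect(hd);X=onplane(c,k,.054);print(n,'head',mr(X),np.median(P[hd][:,2]).round(4))
    Mh=cv2.moments(k);H[n]=(c,(Mh['m10']/Mh['m00'],Mh['m01']/Mh['m00']))
    B=P[bar];top=B[:,2]
    # ridge: per x-slice fit circle-free: points with highest z
    ln=[]
    for x in np.arange(.555,.63,.005):
        b=B[abs(B[:,0]-x)<.0025]
        if len(b)>8:
            z=b[:,2];q=b[z>z.max()-.002];ln.append((x,q[:,1].mean(),z.max()))
    ln=np.array(ln)
    if len(ln)>3: p=np.polyfit(ln[:,0],ln[:,1],1);print(' bar slope',p,'ridge z',ln[:,2].mean().round(4),'xmax',P[f&(P[...,2]>.04)][:,0].max())
for a,b in(('w1','w2'),('w2','w3'),('w1','w3')):print('tri headtop',tri(H[a][0],[H[a][1]],H[b][0],[H[b][1]]))
# rest
for n in('w2','w3','w4'):
    s,c=load(n);P=cloud(s,c);f=(P[...,1]<-.14)&(P[...,1]>-.33)&(P[...,0]>.46)&(P[...,0]<.70)&(P[...,2]>.004)
    b=f&(abs(P[...,2]-.008)<.003);
    k=rect(f);print(n,'restbase',mr(P[b]),'all',mr(P[f]),'zmax',P[f][:,2].max(), 'zbase',np.median(P[b][:,2]))
E
```

```text
jigA jigtop (array([566.7, 247.8]), array([ 70.1, 110.6]), 81.1) z 0.0736
 bore ((249.13613891601562, 197.05810546875), (22.257444381713867, 24.131410598754883), 98.05911254882812) ((566.223876953125, 247.59463500976562), 13.055743217468262) [[0.56572292 0.24766581 0.073     ]]
w1 jigtop (array([566.5, 247. ]), array([ 72.6, 110.9]), 81.3) z 0.0737
 bore ((357.7405700683594, 226.4970245361328), (19.88377571105957, 24.76675796508789), 62.684329986572266) ((566.2418212890625, 244.99276733398438), 14.144207954406738) [[0.56556336 0.24577032 0.073     ]]
w2 jigtop (array([566.6, 245.9]), array([ 75.4, 110.6]), 81.1) z 0.0738
 bore ((467.3136291503906, 232.3771209716797), (18.227970123291016, 24.371295928955078), 53.472686767578125) ((565.8427124023438, 244.9927520751953), 13.001161575317383) [[0.56590372 0.24490113 0.073     ]]
tri bore (array([0.56762064, 0.24761235, 0.06795566]), np.float64(0.00026049731278355795))
tri bore (array([0.56727959, 0.24762135, 0.06925166]), np.float64(0.00046841608121743223))
w1 head (array([532.5,   7.4]), array([30.5, 41. ]), 3.3) 0.0543
 bar slope [ 0.06
[... 591 characters left out ...]
y([0.53108257, 0.0064591 , 0.05337267]), np.float64(4.844763682818219e-05))
tri headtop (array([0.53135572, 0.00675961, 0.0525011 ]), np.float64(3.99456400097848e-05))
w2 restbase (array([ 592.7, -232.6]), array([ 71.6, 131.3]), 81.6) all (array([ 592.7, -232.6]), array([ 71.6, 131.3]), 81.6) zmax 0.11452686326007216 zbase 0.008376405017739258
w3 restbase (array([ 592.7, -232.6]), array([ 70.5, 130.5]), 81.5) all (array([ 563.4, -220.6]), array([ 98.1, 203.7]), 67.7) zmax 0.33959465621417695 zbase 0.008494732330419974
w4 restbase (array([ 592.6, -232.5]), array([ 70.1, 130.8]), 81.6) all (array([ 569.1, -232.6]), array([148.4, 180.6]), 85.8) zmax 0.3441756665251899 zbase 0.008619434516717067
```

```bash
python3 - <<'E'
from h import *
a=-np.radians(8.4);e=np.array([np.cos(a),np.sin(a)]);n=np.array([-e[1],e[0]]);o=np.array([.5926,-.2326])
for nm in('w4','w3','w2','top0'):
    s,c=load(nm);P=cloud(s,c).reshape(-1,3);d=P[:,:2]-o;L=np.c_[d@e,d@n,P[:,2]]*1000
    L=L[(abs(L[:,0])<70)&(abs(L[:,1])<36)&(L[:,2]>12)&(L[:,2]<150)]
    print(nm,len(L))
    for z in range(15,130,10):
        q=L[abs(L[:,2]-z)<5]
        if len(q)>3: print(z,len(q),'x',q[:,0].min().round(),np.median(q[:,0]).round(),q[:,0].max().round(),'y',q[:,1].min().round(1),q[:,1].max().round(1))
    # along-slope coordinates for assumed seat (x0,85): s up-slope, w normal
s,c=load('w4');P=cloud(s,c).reshape(-1,3);d=P[:,:2]-o;L=np.c_[d@e,d@n,P[:,2]]*1000
L=L[(abs(L[:,0])<70)&(abs(L[:,1])<30)&(L[:,2]>12)&(L[:,2]<150)]
im=np.zeros((420,420,3),np.uint8)
for nm,col in(('w4',(0,255,0)),('w2',(0,0,255)),('w3',(255,200,0))):
    s,c=load(nm);P=cloud(s,c).reshape(-1,3);d=P[:,:2]-o;L=np.c_[d@e,d@n,P[:,2]]*1000
    L=L[(abs(L[:,0])<70)&(abs(L[:,1])<36)&(L[:,2]>2)&(L[:,2]<135)]
    for x,y,z in L: cv2.circle(im,(int(210+3*x),int(410-3*z)),1,col,-1)
cv2.imwrite('pics/side.png',im)
E
```

```text
w4 1634
15 57 x -38.0 -7.0 22.0 y -17.0 8.1
25 139 x -38.0 13.0 22.0 y -16.9 14.2
35 459 x -38.0 29.0 40.0 y -17.0 17.0
45 163 x -38.0 38.0 42.0 y -16.8 16.7
55 157 x -39.0 -0.0 15.0 y -19.1 17.5
65 84 x -39.0 -38.0 13.0 y -19.4 18.9
75 56 x -38.0 -38.0 -35.0 y -8.0 7.5
85 62 x -38.0 -38.0 -31.0 y -8.0 7.4
95 68 x -39.0 -38.0 -33.0 y -8.0 7.3
105 265 x -38.0 -31.0 -15.0 y -14.4 16.0
115 124 x -27.0 -22.0 -17.0 y -19.3 19.7
w3 1959
15 133 x -38.0 -6.0 31.0 y -7.7 17.4
25 242 x -38.0 12.0 32.0 y -9.3 17.2
35 300 x -38.0 23.0 40.0 y -17.3 17.2
45 160 x -38.0 -7.0 41.0 y -16.7 8.4
55 273 x -38.0 -1.0 15.0 y -19.2 19.9
65 107 x -39.0 -37.0 13.0 y -18.7 18.3
75 85 x -39.0 -38.0 -30.0 y -8.1 8.3
85 88 x -38.0 -38.0 -30.0 y -7.8 8.2
95 95 x -39.0 -38.0 -26.0 y -7.7 8.2
105 337 x -39.0 -31.0 -15.0 y -16.0 19.6
115 139 x -28.0 -22.0 -16.0 y -19.3 19.3
w2 2777
15 222 x -39.0 -2.0 32.0 y -7.8 17.7
25 394 x -38.0 12.0 33.0 y -16.1 17.8
35 599 x -39.0 27.0 42.0 y -16.8 17.8
45 309 x -38.0 -6.0 43.0 y -16.5 17.2
55 398 x -38.0 0.0 15.0 y -15.0 19.6
65 133 x -39.0 -37.0 12.0 y -13.1 19.5
75 111 x -39.0 -38.0 -30.0 y -8.5 9.0
85 126 x -39.0 -38.0 -30.0 y -7.5 9.0
95 138 x -39.0 -38.0 -28.0 y -7.5 9.6
105 268 x -39.0 -30.0 -15.0 y -4.4 19.7
115 79 x -28.0 -22.0 -17.0 y 7.4 20.0
top0 379
15 35 x -55.0 11.0 59.0 y -27.8 35.6
25 60 x -39.0 14.0 31.0 y -15.9 18.0
35 109 x -39.0 29.0 43.0 y -16.0 17.6
45 24 x -39.0 16.0 41.0 y -12.1 16.7
55 51 x -39.0 1.0 15.0 y -18.0 20.3
65 11 x -39.0 6.0 11.0 y -15.0 18.5
75 9 x -39.0 -38.0 -33.0 y -5.0 8.5
85 8 x -39.0 -37.0 -31.0 y -5.0 8.3
95 11 x -39.0 -35.0 -31.0 y -6.3 8.8
105 45 x -39.0 -30.0 -17.0 y -16.0 19.5
115 16 x -33.0 -22.0 -20.0 y -18.0 18.9
```

View pics/side.png

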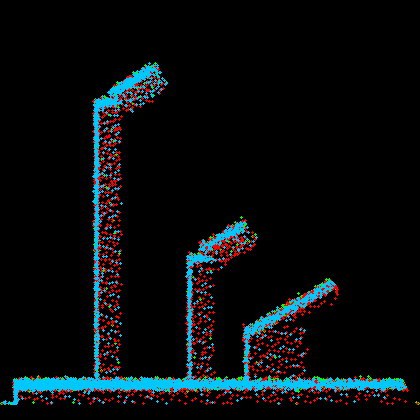

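The side profile (a plot from the depth images, 3 px/mm) shows the rest's upper saddle lip at (156,65), lower saddle at (245,221) and foot plate from (245,330) to (335,283). That puts the seat over the base centre at about 85 mm height. I'll grip the head lightly first, so that gravity can swing the tip down.

```bash
echo '[[[-8, 46, 0], 0, 1], [[-8, 46, 0], 0, 1], [[-8, 46, 0], 0, 1], [[-8, 46, 10], 0, 1], [[-8, 46, 20], 0, 1], [[-8, 46, 24], 0, 1], [[-8, 46, 24], 0, 1], [[-8, 46, 24], 0, 1]]' | python3 drive.py
python3 - <<'E'
from h import *
s=wrist('h1');c=cam(s,s['tcp'],s['rot']);P=cloud(s,c);print(s['tcp'])
f=(abs(P[...,1])<.05)&(abs(P[...,2]-.054)<.003)&(P[...,0]<.546)&(P[...,0]>.49)
k=max(cv2.findContours(f.astype(np.uint8),0,1)[0],key=cv2.contourArea)[:,0]
X=onplane(c,k,.054)*1000;print(cv2.minAreaRect(X[:,:2].astype(np.float32)),k.min(0),k.max(0))
M=Ro.from_quat(s['rot']).as_matrix()
g=np.array([.5285,.0064,.054]);print('tool shift',(M.T@(g-s['tcp'])).round(4))
E
```

```text
t: 4.5
tcp_pos: [0.5269, 0.0057, 0.126]
tool_rot: [-0.031, 1.0, 0.0, -0.001]
force: [0.8, 1.3, 0.0]
finger_gap: 1.004
gripper_force: 0.0
[0.52693058 0.00570207 0.12600594]
((531.7691040039062, 6.514617919921875), (29.71527671813965, 39.910743713378906), 3.4787020683288574) [230 182] [286 221]
tool shift [-0.0018  0.0006  0.072 ]
```

Converted, 0.072 m is 14.4, 0.036 m is 7.2.

```bash
echo '[[[-0.2, 0.2, 7.2], 0, 1], [[-0.2, 0.2, 14.4], 0, 1], [[-0.2, 0.2, 14.4], 0, 1], [[-0.2, 0.2, 14.4], 0, 0], [[-0.2, 0.2, 14.4], 0, 0], [[-0.2, 0.2, 14.4], 0, 0], [[-0.2, 0.2, 14.4], 0, 0], [[-0.2, 0.2, 14.4], 0, 0], [[-0.2, 0.2, 14.4], 0, 0], [[-0.2, 0.2, 14.4], 0, 0]]' | python3 drive.py 20
echo '[[[0, 0, -2], 0, 0], [[0, 0, -4], 0, 0], [[0, 0, -6], 0, 0], [[0, 0, -8], 0, 0], [[0, 0, -12], 0, 0], [[0, 0, -16], 0, 0], [[0, 0, -20], 0, 0], [[0, 0, -24], 0, 0], [[0, 0, -24], 0, 0], [[0, 0, -24], 0, 0], [[0, 0, -24], 0, 0]]' | python3 drive.py
python3 - <<'E'
from h import *
from station import manip
s=wrist('l1');t=manip.snapshot('scene');np.savez('pics/sc1.npz',**t)
a=t['pixels'][60:300,120:420,::-1]
cv2.imwrite('pics/l1v.png',np.hstack([cv2.resize(a,(480,384)),s['pixels'][:,100:410,::-1]]))
E
```

```text
t: 5.55
tcp_pos: [0.5289, 0.0051, 0.0545]
tool_rot: [-0.029, 1.0, -0.0, 0.0]
force: [0.5, -0.4, 0.2]
finger_gap: -0.001
gripper_force: 0.0
t: 6.65
tcp_pos: [0.5281, 0.0053, 0.1738]
tool_rot: [-0.029, 1.0, 0.0, -0.001]
force: [0.7, 0.1, -0.5]
finger_gap: 0.001
gripper_force: 0.0
```

View pics/l1v.png

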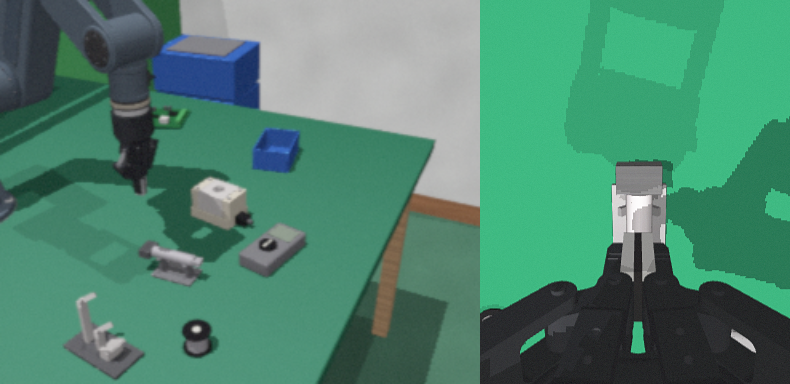

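The picture shows the gripper closed on nothing: the fingers are shut at (637,250) in the right panel, and the shaft is still in the cradle with its head at (640,180). I'll measure where the fingertips really stand, and the shaft again.

```bash
python3 - <<'E'
from h import *
for n in('h1','l1'):
    s,c=load(n);P=cloud(s,c);M=Ro.from_quat(s['rot']).as_matrix()
    T=((P-s['tcp'])@M)*1000
    dark=(s['range_z']>0.05)&(T[...,2]<45 if n=='h1' else T[...,2]<60)
    q=T[dark];q=q[(q[:,2]>-20)]
    for z in range(-20,40,5):
        b=q[abs(q[:,2]-z)<2.5]
        if len(b)>5:print(n,z,len(b),'x',np.percentile(b[:,0],[1,99]).round(1),'y-',b[b[:,1]<0][:,1].max() if (b[:,1]<0).any() else 0,'y+',b[b[:,1]>0][:,1].min() if (b[:,1]>0).any() else 0)
s,c=load('l1');P=cloud(s,c)
f=(abs(P[...,1])<.05)&(P[...,2]>.04)&(P[...,2]<.07)&(P[...,0]<.546)&(P[...,0]>.49)
k=max(cv2.findContours(f.astype(np.uint8),0,1)[0],key=cv2.contourArea)[:,0]
X=onplane(c,k,.054)*1000;print(cv2.minAreaRect(X[:,:2].astype(np.float32)),np.median(P[f],0))
E
```

```text
h1 -20 70 x [-11.    6.9] y- -42.57249451587507 y+ 42.44853444250072
l1 -20 153 x [ 5.5 10.5] y- -0.2659502178405457 y+ 0.17153649848287542
l1 -15 279 x [ 5.4 10.7] y- -0.26748790732916805 y+ 0.17458746130688765
l1 -10 93 x [ 5.6 10.4] y- -0.27045739694615556 y+ 0.1883064032869593
((530.86376953125, 6.5175323486328125), (32.03379440307617, 39.93393325805664), 3.30519437789917) [0.52935505 0.00674674 0.05441355]
```

Converted, 0.15 m is 30, 0.14 m is 28.

```bash
echo '[[[0, 0, 6], 0, 1], [[0, 0, 6], 0, 1], [[0, 0, 6], 0, 1], [[0, 0, 12], 0, 1], [[0, 0, 20], 0, 1], [[0, 0, 25], 0, 1], [[0, 0, 28], 0, 1], [[0, 0, 30], 0, 1], [[0, 0, 30], 0, 1]]' | python3 drive.py 20
python3 - <<'E'
from h import *
s=wrist('h2');c=cam(s,s['tcp'],s['rot']);P=cloud(s,c);M=Ro.from_quat(s['rot']).as_matrix();T=((P-s['tcp'])@M)*1000
for sgn in(-1,1):
    m=(T[...,1]*sgn>38)&(T[...,1]*sgn<56)&(T[...,2]<12)&(abs(T[...,0])<14);q=T[m];print(np.percentile(q[:,2],[50,90,99,100]).round(1),np.percentile(q[:,0],[1,99]))
E
```

```text
t: 7.65
tcp_pos: [0.5288, 0.0051, 0.0239]
tool_rot: [-0.029, 1.0, 0.0, -0.001]
force: [0.5, -0.2, -0.7]
finger_gap: 0.998
gripper_force: 0.0
[-56.6 -30.5 -20.8 -18.1] [-10.94305173  12.72294097]
[-56.8 -30.5 -21.  -17.6] [-10.9105747   12.74940692]
```

```bash
echo '[[[0, 0, 0], 0, 0], [[0, 0, 0], 0, 0], [[0, 0, 0], 0, 0], [[0, 0, 0], 0, 0], [[0, 0, 0], 0, 0], [[0, 0, 0], 0, 0], [[0, 0, 0], 0, 0]]' | python3 drive.py 20
```

```text
t: 8.4
tcp_pos: [0.5286, 0.0058, 0.0249]
tool_rot: [-0.029, 1.0, 0.0, -0.0]
force: [-1.3, 4.1, 6.3]
finger_gap: 0.464
gripper_force: 23.8
```

Converted, -0.18 m is -36, -0.16 m is -32.

```bash
echo '[[[0, 0, -2], 0, 0], [[0, 0, -4], 0, 0], [[0, 0, -6], 0, 0], [[0, 0, -10], 0, 0], [[0, 0, -14], 0, 0], [[0, 0, -20], 0, 0], [[0, 0, -26], 0, 0], [[0, 0, -32], 0, 0], [[0, 0, -36], 0, 0], [[0, 0, -36], 0, 0], [[0, 0, -36], 0, 0]]' | python3 drive.py
cat >> h.py <<'E'
def held(name):
    """points of the held thing seen by the wrist camera, in tool axes (mm), and its pitch"""
    s=wrist(name);c=cam(s,s['tcp'],s['rot']);P=cloud(s,c);M=Ro.from_quat(s['rot']).as_matrix()
    T=((P-s['tcp'])@M)*1000
    return s,c,P,T
E
python3 - <<'E'
from h import *
from station import manip
s,c,P,T=held('l2')
m=(abs(T[...,1])<14)&(T[...,2]>-30)&(P[...,2]>.02)&(T[...,0]>-160)
q=T[m]
for x in range(-160,60,10):
    b=q[abs(q[:,0]-x)<5]
    if len(b)>5: print(x,len(b),np.percentile(b[:,2],[2,50,98]).round(1),np.percentile(b[:,1],[2,98]).round(1))
t=manip.snapshot('scene')
cv2.imwrite('pics/l2v.png',np.hstack([cv2.resize(t['pixels'][60:300,120:420,::-1],(480,384)),s['pixels'][:,100:410,::-1]]))
E
```

```text
t: 9.5
tcp_pos: [0.5284, 0.005, 0.2045]
tool_rot: [-0.029, 1.0, -0.0, 0.0]
force: [-0.1, -0.9, -2.5]
finger_gap: 0.462
gripper_force: 21.1
-40 393 [-29.9 -25.4 175. ] [-12.  12.]
-30 675 [-29.9 -26.4 183. ] [-11.7  12.2]
-20 477 [-29.9 -28.  -21.1] [-11.3  11.1]
-10 1244 [-29.8 -28.7 -27.6] [-13.5  13.4]
0 1386 [-29.7 -28.8 -27.7] [-13.5  13.5]
10 2120 [-29.7 -27.1 -12.1] [-13.4  13.4]
```

View pics/l2v.png

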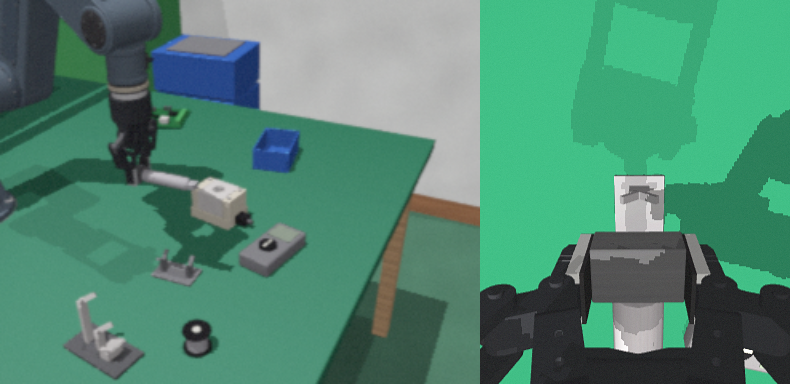

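Left panel: the shaft is held by its head above the cradle, nearly level, with its tip at (200,183). The right panel shows the head squarely between the pads. It doesn't swing under gravity at 20 N, so I'll jerk upward and stop gently to make it slip tip-down.

Careful with the scale: shifts go in units of 5 mm and turns go in units of 0.2 rad. That gives: -0.08 m is -16, -0.07 m is -14.

```bash
echo '[[[0, 0, -10], 0, 0], [[0, 0, -14], 0, 0], [[0, 0, -16], 0, 0], [[0, 0, -16], 0, 0], [[0, 0, -14], 0, 0], [[0, 0, -10], 0, 0], [[0, 0, 0], 0, 0], [[0, 0, -10], 0, 0], [[0, 0, -14], 0, 0], [[0, 0, -16], 0, 0], [[0, 0, -16], 0, 0], [[0, 0, -16], 0, 0]]' | python3 drive.py 20
cat >> h.py <<'E'
def pitch(name):
    """bar ridge in the tool's x-z plane: tip-down angle (deg), and where the head top is"""
    s,c,P,T=held(name)
    m=(abs(T[...,1])<3)&(P[...,2]>.025)&(T[...,2]>-60)&(T[...,2]<130)&(s['pixels'].max(2)>60)
    q=T[m][:,[0,2]]
    bins=[]
    for x in range(-140,40,4):
        b=q[abs(q[:,0]-x)<2]
        if len(b)>4: bins.append((x,np.median(b[:,1]).round(1),len(b)))
    print(s['tcp'].round(4),bins)
E
python3 -c "
from h import *
s,c=load('l2')
pitch('l3')"
```

```text
t: 10.8
tcp_pos: [0.5278, 0.0054, 0.2838]
tool_rot: [-0.029, 1.0, 0.0, -0.001]
force: [-0.3, 0.6, -2.9]
finger_gap: 0.465
gripper_force: 21.2
[0.5278 0.0054 0.2838] [(-88, np.float64(28.6), 11), (-84, np.float64(26.6), 16), (-80, np.float64(24.2), 19), (-76, np.float64(21.3), 20), (-72, np.float64(18.6), 22), (-68, np.float64(15.9), 24), (-64, np.float64(12.6), 20), (-60, np.float64(10.5), 24), (-56, np.float64(7.0), 25), (-52, np.float64(4.5), 24), (-48, np.float64(2.3), 28), (-44, np.float64(-0.4), 31), (-40, np.float64(-3.2), 33), (-36, np.float64(-6.0), 37), (-32, np.float64(-8.8), 37), (-28, np.float64(-11.2), 40), (-24, np.float64(-14.0), 39), (-20, np.float64(-16.9), 49), (-16, np.float64(-19.3), 84), (-12, np.float64(-19.0), 70), (-8, np.float64(-21.7), 57), (-4, np.float64(-24.7), 65), (0, np.float64(-27.1), 67), (4, np.float64(-30.1), 73), (8, np.float64(-31.7), 152), (12, np.float64(-27.2), 224), (16, np.float64(-20.9), 204)]
```

The jerks work: it's now pitched about 34°. I'll repeat them.

Converted, 0.08 m is 16, 0.03 m is 6.

```bash
echo '[[[0, 0, 2], 0, 0], [[0, 0, 6], 0, 0], [[0, 0, 16], 0, 0], [[0, 0, 6], 0, 0], [[0, 0, 2], 0, 0], [[0, 0, 0], 0, 0], [[0, 0, 0], 0, 0], [[0, 0, 2], 0, 0], [[0, 0, 6], 0, 0], [[0, 0, 16], 0, 0], [[0, 0, 6], 0, 0], [[0, 0, 2], 0, 0], [[0, 0, 0], 0, 0], [[0, 0, 0], 0, 0], [[0, 0, 0], 0, 0]]' | python3 drive.py 20
python3 -c "
from h import *
pitch('l4')"
```

```text
t: 12.35
tcp_pos: [0.5278, 0.0054, 0.2845]
tool_rot: [-0.029, 1.0, -0.0, 0.0]
force: [-0.8, -0.6, -2.7]
finger_gap: 0.46
gripper_force: 22.4
[0.5278 0.0054 0.2845] [(-68, np.float64(49.6), 6), (-60, np.float64(42.0), 7), (-56, np.float64(36.4), 7), (-52, np.float64(31.6), 9), (-48, np.float64(26.0), 8), (-44, np.float64(21.3), 9), (-40, np.float64(16.6), 10), (-36, np.float64(12.0), 10), (-32, np.float64(7.7), 10), (-28, np.float64(2.5), 14), (-24, np.float64(-2.1), 14), (-20, np.float64(-7.1), 17), (-16, np.float64(-11.6), 16), (-12, np.float64(-14.3), 77), (-8, np.float64(-15.9), 21), (-4, np.float64(-21.3), 28), (0, np.float64(-26.5), 28), (4, np.float64(-31.4), 44), (8, np.float64(-31.6), 192), (12, np.float64(-28.3), 179), (16, np.float64(-24.8), 180), (20, np.float64(-22.7), 49)]
```

Converted, 0.08 m is 16, 0.03 m is 6.

```bash
echo '[[[0, 0, 2], 0, 0], [[0, 0, 6], 0, 0], [[0, 0, 16], 0, 0], [[0, 0, 6], 0, 0], [[0, 0, 2], 0, 0], [[0, 0, 0], 0, 0], [[0, 0, 2], 0, 0], [[0, 0, 6], 0, 0], [[0, 0, 16], 0, 0], [[0, 0, 6], 0, 0], [[0, 0, 2], 0, 0], [[0, 0, 0], 0, 0], [[0, 0, 2], 0, 0], [[0, 0, 6], 0, 0], [[0, 0, 16], 0, 0], [[0, 0, 6], 0, 0], [[0, 0, 2], 0, 0], [[0, 0, 0], 0, 0], [[0, 0, 0], 0, 0]]' | python3 drive.py 20
python3 -c "
from h import *
pitch('l5')"
```

```text
t: 14.3
tcp_pos: [0.5288, 0.0052, 0.2857]
tool_rot: [-0.029, 1.0, -0.0, 0.002]
force: [0.4, 0.0, -2.7]
finger_gap: 0.465
gripper_force: 22.4
[0.5288 0.0052 0.2857] [(-12, np.float64(-12.0), 30), (-8, np.float64(-12.0), 40), (4, np.float64(-32.7), 48), (8, np.float64(-31.3), 181), (12, np.float64(-28.8), 173), (16, np.float64(-26.3), 156), (20, np.float64(-24.2), 86)]
```

Converted, 0.08 m is 16, 0.03 m is 6.

```bash
echo '[[[0, 0, 2], 0, 0], [[0, 0, 6], 0, 0], [[0, 0, 16], 0, 0], [[0, 0, 6], 0, 0], [[0, 0, 2], 0, 0], [[0, 0, 0], 0, 0], [[0, 0, 2], 0, 0], [[0, 0, 6], 0, 0], [[0, 0, 16], 0, 0], [[0, 0, 6], 0, 0], [[0, 0, 2], 0, 0], [[0, 0, 0], 0, 0], [[0, 0, 2], 0, 0], [[0, 0, 6], 0, 0], [[0, 0, 16], 0, 0], [[0, 0, 6], 0, 0], [[0, 0, 2], 0, 0], [[0, 0, 0], 0, 0], [[0, 0, 0], 0, 0]]' | python3 drive.py 20
python3 - <<'E'
from h import *
pitch('l6')
from station import manip
t=manip.snapshot('scene');np.savez('pics/sc6.npz',**t)
s,c=load('l6');P=cloud(s,c);T=((P-s['tcp'])@Ro.from_quat(s['rot']).as_matrix())*1000
m=(abs(T[...,1])<16)&(T[...,2]>-50)&(T[...,2]<-15)&(T[...,0]>0)&(T[...,0]<30)
q=T[m];p=np.polyfit(q[:,0],q[:,2],1);print('end face',np.degrees(np.arctan(p[0])),len(q),np.percentile(q[:,0],[1,99]),np.percentile(q[:,2],[1,99]))
c=cam(t);P=cloud(t,c)
m=(P[...,0]>.5)&(P[...,0]<.68)&(abs(P[...,1]-.01)<.05)&(P[...,2]>.13)&(P[...,2]<.32)&(t['pixels'].min(2)>60)
q=P[m];print(len(q))
for z in np.arange(.14,.32,.01):
    b=q[abs(q[:,2]-z)<.005]
    if len(b): print(z.round(2),len(b),b.mean(0).round(4))
E
```

```text
t: 16.25
tcp_pos: [0.5288, 0.0052, 0.2856]
tool_rot: [-0.029, 1.0, -0.0, 0.002]
force: [-0.3, -0.4, -2.5]
finger_gap: 0.468
gripper_force: 22.4
[0.5288 0.0052 0.2856] [(-12, np.float64(-11.3), 5), (-8, np.float64(-11.2), 23), (4, np.float64(-32.4), 58), (8, np.float64(-31.2), 189), (12, np.float64(-29.0), 182), (16, np.float64(-27.0), 155), (20, np.float64(-25.5), 84)]
end face 27.445986405049407 3451 [ 4.51715614 19.89345171] [-33.31615634 -24.31900933]
319
0.2 18 [0.5801 0.004  0.2007]
0.21 17 [0.5771 0.0027 0.2098]
0.22 29 [5.732e-01 3.000e-04 2.200e-01]
0.23 30 [0.5684 0.0016 0.2299]
0.24 28 [0.564  0.0018 0.2397]
0.25 29 [ 0.5571 -0.0009  0.2499]
0.26 34 [5.532e-01 5.000e-04 2.601e-01]
0.27 31 [5.458e-01 2.000e-04 2.705e-01]
0.28 28 [ 5.422e-01 -3.000e-04  2.801e-01]
0.29 28 [ 0.5382 -0.0029  0.2903]
0.3 22 [ 0.5384 -0.006   0.2989]
0.31 16 [ 0.541  -0.0048  0.3101]
```

The pitch is now about 63.5°, slightly steeper than the rest's 60°. Next I move over the rest, aligned with its yaw.

Converted, -0.237 m is -47.4, -0.14 m is -28, 0.205 rad is 1.025.

```bash
echo '[[[-0.6, -4, 0], 0.1, 0], [[-1.4, -12, 0], 0.3, 0], [[-2.4, -20, 0], 0.55, 0], [[-3.6, -28, 0], 0.75, 0], [[-4.6, -36, 0], 0.9, 0], [[-5.4, -42, 0], 1, 0], [[-6, -46, 0], 1.025, 0], [[-6, -47.4, 0], 1.025, 0], [[-6, -47.4, 0], 1.025, 0], [[-6, -47.4, 0], 1.025, 0]]' | python3 drive.py
python3 - <<'E'
from h import *
s=wrist('r1');c=cam(s,s['tcp'],s['rot']);P=cloud(s,c);M=Ro.from_quat(s['rot']).as_matrix();T=((P-s['tcp'])@M)*1000
m=(abs(T[...,1])<16)&(T[...,2]>-50)&(T[...,2]<-15)&(T[...,0]>0)&(T[...,0]<30)
q=T[m];p=np.polyfit(q[:,0],q[:,2],1);th=np.pi/2-np.arctan(p[0]);print('th',np.degrees(th),np.percentile(q[:,0],[1,50,99]),np.percentile(q[:,2],[1,50,99]))
hm=(T[...,2]<-5)&(T[...,2]>-50)&(T[...,0]>2)&(T[...,0]<14)&(abs(T[...,1])<24);print('y',np.percentile(T[hm][:,1],[1,99]))
ec=np.array([np.percentile(q[:,0],[1,99]).mean(),np.percentile(q[:,2],[1,99]).mean()]);u=np.array([-np.cos(th),np.sin(th)])
tip=ec+134*u;print('tip tool',tip)
a=-.1466;e=np.array([np.cos(a),np.sin(a)]);o=np.array([.5926,-.2326])
R=np.r_[o+.0275*e,.036];g=R-M@(np.array([tip[0],0,tip[1]])/1000)
print('goal',g,'shift',M.T@(g-s['tcp']),'yaw',np.arctan2(-M[1,0],-M[0,0]))
E
```

```text
t: 17.35
tcp_pos: [0.5721, -0.228, 0.2842]
tool_rot: [0.073, 0.997, 0.001, -0.001]
force: [0.3, 0.8, -1.9]
finger_gap: 0.466
gripper_force: 22.4
th 62.43495036324108 [ 4.55244517 12.26849467 19.87956147] [-33.21625181 -28.97466666 -24.30673045]
y [-23.65506137  23.67000651]
tip tool [-49.79321569  90.02763615]
goal [ 0.57063398 -0.22953315  0.12609088] shift [ 0.00097892 -0.0019682   0.15810211] yaw -0.1456958652597492
```

Converted, 0.152 m is 30.4, 0.148 m is 29.6.

```bash
echo '[[[0.2, -0.2, 6], 0, 0], [[0.2, -0.2, 12], 0, 0], [[0.2, -0.2, 18], 0, 0], [[0.2, -0.2, 22], 0, 0], [[0.2, -0.2, 26], 0, 0], [[0.2, -0.2, 28], 0, 0], [[0.2, -0.2, 29.6], 0, 0], [[0.2, -0.2, 30.4], 0, 0], [[0.2, -0.2, 30.4], 0, 0]]' | python3 drive.py
echo '[[[0, 0, 0.4], 0, 0], [[0, 0, 0.8], 0, 0], [[0, 0, 0.8], 0, 0]]' | python3 drive.py
```

```text
t: 18.3
tcp_pos: [0.5717, -0.2304, 0.1326]
tool_rot: [0.073, 0.997, -0.0, 0.0]
force: [-0.6, -0.3, -2.9]
finger_gap: 0.458
gripper_force: 22.3
t: 18.6
tcp_pos: [0.5716, -0.2307, 0.1286]
tool_rot: [0.073, 0.997, -0.0, 0.0]
force: [0.1, 0.4, -1.6]
finger_gap: 0.461
gripper_force: 22.4
```

Converted, 0.003 m is 0.6, 0.002 m is 0.4.

```bash
echo '[[[0, 0, 0.2], 0, 0], [[0, 0, 0.4], 0, 0], [[0, 0, 0.6], 0, 0], [[0, 0, 0.6], 0, 0]]' | python3 drive.py
python3 - <<'E'
from h import *
from station import manip
t=manip.snapshot('scene');np.savez('pics/sc7.npz',**t)
P=cloud(t,cam(t));a=-.1466;e=np.array([np.cos(a),np.sin(a)]);n=np.array([-e[1],e[0]]);o=np.array([.5926,-.2326])
d=P[...,:2]-o;L=np.dstack([d@e,d@n,P[...,2]])*1000
m=(abs(L[...,0])<60)&(abs(L[...,1])<25)&(L[...,2]>30)
for z in range(35,160,8):
    q=L[m&(abs(L[...,2]-z)<4)]
    if len(q):print(z,len(q),'x',q[:,0].min().round(1),q[:,0].max().round(1),'y',q[:,1].min().round(1),q[:,1].max().round(1))
i=t['pixels'][190:310,130:260,::-1];s=wrist('r2')
cv2.imwrite('pics/r2v.png',np.hstack([cv2.resize(i,(416,384)),s['pixels'][:,70:440,::-1]]))
E
```

```text
t: 19.0
tcp_pos: [0.5714, -0.2305, 0.1252]
tool_rot: [0.073, 0.997, 0.0, -0.0]
force: [-0.7, -0.9, -2.5]
finger_gap: 0.462
gripper_force: 22.4
35 47 x -35.4 45.2 y -18.2 16.9
43 67 x -32.4 46.7 y -17.6 14.4
51 35 x -35.7 33.0 y -18.8 9.7
59 52 x -36.5 32.5 y -18.8 18.6
67 42 x -38.1 30.5 y -14.3 10.3
75 41 x -34.7 26.9 y -14.5 8.9
83 46 x -35.9 20.2 y -12.4 9.1
91 34 x -33.8 16.2 y -12.8 9.9
99 33 x -38.3 13.3 y -12.7 7.2
107 43 x -34.9 11.0 y -19.1 18.5
115 37 x -22.7 3.9 y -17.1 17.9
123 29 x -18.4 -0.1 y -11.7 9.2
131 36 x -20.3 -3.8 y -23.3 19.8
139 45 x -17.1 -7.1 y -23.0 21.3
147 53 x -22.0 -6.7 y -24.5 23.8
155 64 x -38.2 -8.1 y -24.6 24.8
```

View pics/r2v.png

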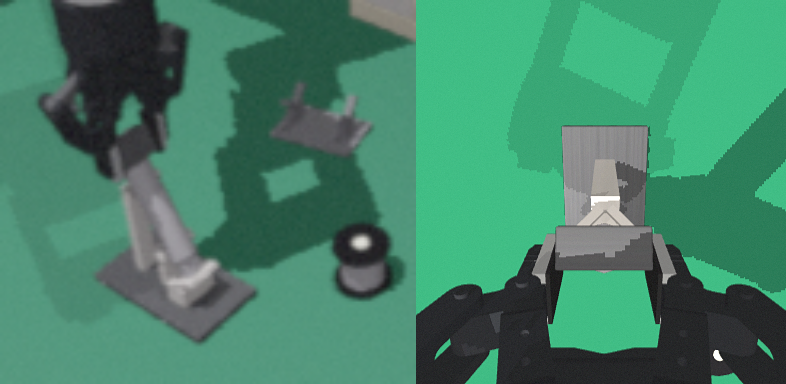

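Left panel: the shaft stands in the rest with its tip at the foot plate (190,280), and its bar is a little steeper than the saddles. Right panel: the head (605,247) sits between the pads. I'll lean it back by a few mm, then release.

Converted, 0.008 m is 1.6, 0.006 m is 1.2.

```bash
echo '[[[0.4, 0, 0.2], 0, 0], [[0.8, 0, 0.4], 0, 0], [[1.2, 0, 0.6], 0, 0], [[1.6, 0, 0.8], 0, 0], [[1.6, 0, 0.8], 0, 0]]' | python3 drive.py
echo '[[[0, 0, 0], 0, 0.5], [[0, 0, 0], 0, 0.5], [[0, 0, 0], 0, 0.55], [[0, 0, 0], 0, 0.6], [[0, 0, 0], 0, 0.8], [[0, 0, 0], 0, 0.8], [[0, 0, 0], 0, 0.8], [[0, 0, 0], 0, 0.8]]' | python3 drive.py
cat >> h.py <<'E'
def restcheck():
    from station import manip
    s=wrist('rc');c=cam(s,s['tcp'],s['rot']);P=cloud(s,c)
    t=manip.snapshot('scene');Q=cloud(t,cam(t))
    a=-.1466;e=np.array([np.cos(a),np.sin(a)]);n=np.array([-e[1],e[0]]);o=np.array([.5926,-.2326])
    for nm,A in(('scene',Q),('wrist',P)):
        d=A[...,:2]-o;L=np.dstack([d@e,d@n,A[...,2]])*1000
        m=(abs(L[...,0])<60)&(abs(L[...,1])<11)&(L[...,2]>45)&(L[...,2]<165)
        for z in range(51,165,8):
            q=L[m&(abs(L[...,2]-z)<4)]
            if len(q)>3:print(nm,z,len(q),'x',q[:,0].min().round(1),np.percentile(q[:,0],95).round(1),'exp max',round(-1+(85-z)*.577+13.9,1))
E
python3 -c "
from h import *
restcheck()"
```

```text
t: 19.6
tcp_pos: [0.567, -0.2299, 0.1232]
tool_rot: [0.074, 0.997, -0.001, 0.004]
force: [5.4, 2.6, 2.1]
finger_gap: 0.465
gripper_force: 22.9
t: 20.4
tcp_pos: [0.5636, -0.2294, 0.1214]
tool_rot: [0.073, 0.997, 0.0, -0.0]
force: [-0.4, -0.3, -0.7]
finger_gap: 0.799
gripper_force: 0.0
scene 51 29 x -36.8 32.3 exp max 32.5
scene 59 47 x -33.2 32.2 exp max 27.9
scene 67 38 x -36.1 27.8 exp max 23.3
scene 75 42 x -38.0 22.1 exp max 18.7
scene 83 40 x -35.9 18.6 exp max 14.1
scene 91 26 x -35.1 12.5 exp max 9.4
scene 99 29 x -37.4 9.0 exp max 4.8
scene 107 28 x -35.4 4.6 exp max 0.2
scene 115 26 x -17.0 0.0 exp max -4.4
scene 123 31 x -19.8 -5.9 exp max -9.0
scene 131 26 x -18.9 -10.3 exp max -13.6
scene 139 29 x -24.7 -17.0 exp max -18.3
scene 147 30 x -44.8 -21.8 exp max -22.9
scene 155 18 x -36.2 -26.9 exp max -27.5
wrist 51 118 x -38.3 -1.4 exp max 32.5
wrist 59 85 x -38.3 -37.5 exp max 27.9
wrist 67 94 x -38.3 -37.6 exp max 23.3
wrist 75 105 x -38.3 -37.5 exp max 18.7
wrist 83 119 x -38.3 -37.5 exp max 14.1
wrist 91 125 x -38.4 -37.5 exp max 9.4
wrist 99 388 x -38.4 -30.9 exp max 4.8
wrist 107 355 x -38.2 -28.0 exp max 0.2
wrist 123 4 x -35.3 -34.6 exp max -9.0
wrist 131 65 x -17.2 -15.2 exp max -13.6
wrist 147 1162 x -46.6 -38.3 exp max -22.9
wrist 155 1271 x -41.6 -31.0 exp max -27.5
```

```bash
cat >> h.py <<'E'
def endface(name):
    s,c,P,T=held(name)
    m=(abs(T[...,1])<16)&(T[...,2]>-60)&(T[...,2]<-10)&(T[...,0]>-5)&(T[...,0]<40)
    q=T[m];p=np.polyfit(q[:,0],q[:,2],1);r=abs(np.polyval(p,q[:,0])-q[:,2])<1.2
    q=q[r];p=np.polyfit(q[:,0],q[:,2],1);th=np.pi/2-np.arctan(p[0]);q=q[abs(np.polyval(p,q[:,0])-q[:,2])<1]
    ec=np.array([np.percentile(q[:,0],[1,99]).mean(),np.percentile(q[:,2],[1,99]).mean()]);u=np.array([-np.cos(th),np.sin(th)])
    M=Ro.from_quat(s['rot']).as_matrix();w=lambda v:(s['tcp']+M@(np.array([v[0],0,v[1]])/1000)).round(4)
    print('th',np.degrees(th).round(1),'endface',ec.round(1),np.ptp(q[:,0]).round(1),'head tool',(ec+13*u).round(1),'tip tool',(ec+134*u).round(1),'head w',w(ec+13*u),'origin w',w(ec+76*u),'tip w',w(ec+134*u))
    print('tcp',s['tcp'].round(4),'yaw',np.arctan2(-M[1,0],-M[0,0]).round(4))
E
python3 -c "
from h import *
endface('e1')"
```

```text
th 59.6 endface [  9.1 -29.6] 16.0 head tool [  2.6 -18.4] tip tool [-58.7  86. ] head w [ 0.5611 -0.229   0.1397] origin w [ 0.5926 -0.2337  0.0854] tip w [ 0.6216 -0.238   0.0354]
tcp [ 0.5636 -0.2294  0.1214] yaw -0.1468
```

The shaft is seated: origin measured (0.5926, -0.2337, 0.0854), at 59.6°, released. I'll regrip the head and swing it upright about the tip on the foot plate.

Converted, 0.002 m is 0.4.

```bash
echo '[[[0.4, 0, 0], 0, 0.8], [[0.4, 0, 0], 0, 0.5], [[0.4, 0, 0], 0, 0], [[0.4, 0, 0], 0, 0], [[0.4, 0, 0], 0, 0], [[0.4, 0, 0], 0, 0], [[0.4, 0, 0], 0, 0], [[0.4, 0, 0], 0, 0]]' | python3 drive.py 20
echo '[[[-0.9, 0, -0.44], 0, 0], [[-1.88, 0, -0.92], 0, 0], [[-2.8, 0, -1.36], 0, 0], [[-3.82, 0, -1.72], 0, 0], [[-4.8, 0, -2.08], 0, 0], [[-5.84, 0, -2.4], 0, 0], [[-5.84, 0, -2.4], 0, 0]]' | python3 drive.py
python3 -c "
from h import *
endface('e2')"
```

```text
t: 21.35
tcp_pos: [0.5615, -0.2287, 0.1215]
tool_rot: [0.073, 0.997, 0.0, -0.0]
force: [-0.4, 3.9, 2.5]
finger_gap: 0.463
gripper_force: 24.9
t: 22.05
tcp_pos: [0.5921, -0.2337, 0.1339]
tool_rot: [0.073, 0.997, -0.0, 0.001]
force: [-2.4, 1.6, 2.5]
finger_gap: 0.461
gripper_force: 25.2
th 66.2 endface [  7.  -30.7] 16.6 head tool [  1.8 -18.8] tip tool [-47.1  91.9] head w [ 0.5903 -0.2334  0.1527] origin w [ 0.6156 -0.2372  0.0951] tip w [ 0.6388 -0.2407  0.0421]
tcp [ 0.5921 -0.2337  0.1339] yaw -0.1467
```

It reached 66° and then slid up the plate. The bore wall is a firmer stop, so I'll carry the shaft there and upright it inside the bore.

Converted, 0.4725 m is 94.5, 0.155 m is 31, 0.008 rad is 0.04.

```bash
echo '[[[0, 0, -10], 0, 0], [[0, 0, -16], 0, 0], [[0, 0, -20], 0, 0], [[1, 4, -20], 0.04, 0], [[4, 12, -20], 0.04, 0], [[6.8, 22, -20], 0.04, 0], [[9.6, 31, -20], 0.04, 0], [[12.6, 40, -20], 0.04, 0], [[15.4, 50, -20], 0.04, 0], [[18, 59, -20], 0.04, 0], [[20.8, 68, -20], 0.04, 0], [[23.6, 77, -20], 0.04, 0], [[26, 85, -20], 0.04, 0], [[27.4, 90, -20], 0.04, 0], [[28.2, 93.2, -20], 0.04, 0], [[28.54, 94.5, -20], 0.04, 0], [[28.54, 94.5, -20], 0.04, 0], [[28.54, 94.5, -20], 0.04, 0]]' | python3 drive.py
python3 - <<'E'
from h import *
from station import manip
print(manip.sense()['q'].round(3));endface('e3')
s,c=load('e3');P=cloud(s,c);f=(P[...,1]>.14)&(P[...,1]<.33)&(P[...,0]>.48)&(P[...,0]<.67)&(abs(P[...,2]-.073)<.005)
for n in('jigA','e3'):
    s,c=load(n);P=cloud(s,c);f=(P[...,1]>.14)&(P[...,1]<.36)&(P[...,0]>.45)&(P[...,0]<.67)&(abs(P[...,2]-.0735)<.005)
    k=max(cv2.findContours(f.astype(np.uint8),0,1)[0],key=cv2.contourArea)[:,0];print(n,cv2.minAreaRect((onplane(c,k,.0735)[:,:2]*1000).astype(np.float32)))
# side check: bar in scene view
t=manip.snapshot('scene');Q=cloud(t,cam(t))
m=(Q[...,0]>.49)&(Q[...,0]<.62)&(abs(Q[...,1]-.25)<.04)&(Q[...,2]>.085)&(Q[...,2]<.24)&(t['pixels'].min(2)>60)
q=Q[m]
for z in np.arange(.09,.24,.012):
    b=q[abs(q[:,2]-z)<.006]
    if len(b)>2: print(z.round(3),len(b),b.mean(0).round(4))
E
```

```text
t: 23.9
tcp_pos: [0.5191, 0.2537, 0.2332]
tool_rot: [0.078, 0.997, -0.0, 0.0]
force: [-1.1, -0.2, -2.3]
finger_gap: 0.461
gripper_force: 24.3
[ 2.620e-01  4.560e-01  1.546e+00 -1.000e-03  1.139e+00 -1.153e+00]
th 66.6 endface [  7.  -30.8] 16.6 head tool [  1.9 -18.8] tip tool [-46.1  92.3] head w [0.5172 0.254  0.2521] origin w [0.5419 0.2501 0.1942] tip w [0.5647 0.2465 0.141 ]
tcp [0.5191 0.2537 0.2332] yaw -0.156
jigA ((566.645263671875, 247.83460998535156), (70.0219955444336, 110.18919372558594), 81.09709167480469)
e3 ((549.2562255859375, 250.60858154296875), (70.02613067626953, 75.7608871459961), 81.04376983642578)
0.138 10 [0.5524 0.2461 0.1406]
0.15 15 [0.5488 0.2442 0.1499]
0.162 21 [0.5494 0.2446 0.1616]
0.174 21 [0.5449 0.2434 0.1742]
0.186 23 [0.542  0.2439 0.1859]
0.198 23 [0.5375 0.245  0.1985]
0.21 20 [0.5353 0.245  0.21  ]
0.222 24 [0.5313 0.2462 0.2215]
0.234 22 [0.5282 0.2467 0.2333]
```

Converted, 0.078 m is 15.6, -0.0037 m is -0.74.

```bash
echo '[[[-0.74, 0.2, 6], 0, 0], [[-0.74, 0.2, 10], 0, 0], [[-0.74, 0.2, 12], 0, 0], [[-0.74, 0.2, 13.2], 0, 0], [[-0.74, 0.2, 14.4], 0, 0], [[-0.74, 0.2, 15.6], 0, 0], [[-0.74, 0.2, 15.6], 0, 0]]' | python3 drive.py
```

```text
t: 24.7
tcp_pos: [0.5262, 0.2556, 0.1636]
tool_rot: [0.077, 0.997, 0.001, 0.006]
force: [-6.1, -2.5, 32.7]
finger_gap: 0.465
gripper_force: 35.1
```

Blocked at the rim (33 N). I'll back off and look.

```bash
echo '[[[0, 0, -2], 0, 0], [[0, 0, -4], 0, 0], [[0, 0, -5], 0, 0], [[0, 0, -5], 0, 0]]' | python3 drive.py
python3 - <<'E'
from h import *
from station import manip
endface('e4')
s,c=load('e4');t=manip.snapshot('scene');np.savez('pics/sc8.npz',**t);p=manip.snapshot('top');np.savez('pics/tp8.npz',**p)
a=cv2.resize(t['pixels'][110:210,200:300,::-1],(400,400),interpolation=cv2.INTER_CUBIC)
b=cv2.resize(s['pixels'][100:330,130:380,::-1],(400,400))
cv2.imwrite('pics/e4v.png',np.hstack([a,b]))
E
```

```text
t: 25.1
tcp_pos: [0.5228, 0.2552, 0.1808]
tool_rot: [0.078, 0.997, 0.0, 0.001]
force: [0.6, -0.4, -3.3]
finger_gap: 0.461
gripper_force: 30.7
th 58.6 endface [  9.5 -37.2] 16.4 head tool [  2.7 -26.1] tip tool [-60.3  77.2] head w [0.5201 0.2556 0.2069] origin w [0.5526 0.2506 0.1531] tip w [0.5825 0.2459 0.1037]
tcp [0.5228 0.2552 0.1808] yaw -0.1552
```

View pics/e4v.png

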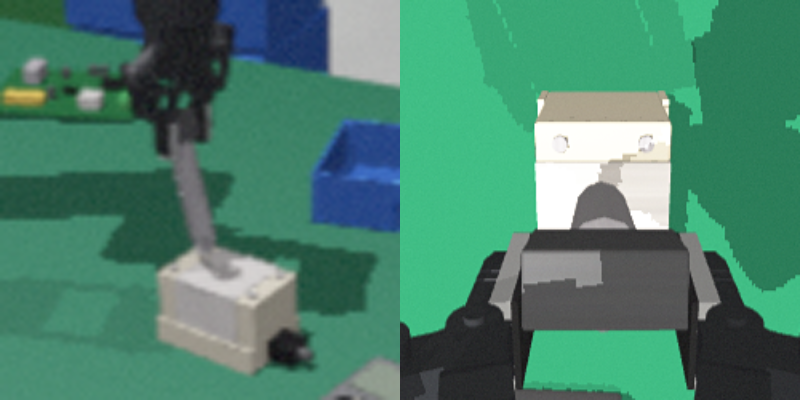

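Left panel: the shaft hangs over the jig, tip at about (225,270), near the bore. Right panel: the bar is visible beyond the head at (603,205), so it must be fairly steep, which doesn't fit the end-face estimate. I'll measure the bar's own line from both cameras.

```bash
python3 - <<'E'
from h import *
s,c=load('e4');P=cloud(s,c);M=Ro.from_quat(s['rot']).as_matrix();T=((P-s['tcp'])@M)*1000
print('wrist column y=0: v, tool x,z')
for v in range(170,330,5):
    r=T[v,255:260].mean(0);print(v,r.round(1),s['pixels'][v,257])
t,ct=load('sc8');Q=cloud(t,ct);U=((Q-s['tcp'])@M)*1000
m=(abs(U[...,0])<90)&(abs(U[...,1])<30)&(U[...,2]>-40)&(U[...,2]<97)
for z in range(-36,100,8):
    b=U[m&(abs(U[...,2]-z)<4)]
    if len(b)>2: print('scene',z,len(b),'x',np.percentile(b[:,0],[5,50,95]).round(1),'y',np.percentile(b[:,1],[5,95]).round(1))
E
```

```text
wrist column y=0: v, tool x,z
170 [ 9.200e+00 -1.000e-01  1.079e+02] [251 245 224]
175 [ 5.300e+00 -1.000e-01  1.071e+02] [255 255 251]
180 [ 9.000e-01 -1.000e-01  1.076e+02] [255 254 250]
185 [-3.20e+00 -1.00e-01  1.07e+02] [255 254 250]
190 [-7.600e+00 -1.000e-01  1.073e+02] [255 254 249]
195 [-1.18e+01 -1.00e-01  1.07e+02] [189 184 177]
200 [-1.650e+01 -1.000e-01  1.078e+02] [197 192 184]
205 [-6.1 -0.1 68.4] [125 119 117]
210 [ 1.4 -0.1 40. ] [104 102 101]
215 [ 7.3 -0.  17.7] [105 102 102]
220 [11.9 -0.   0.1] [107 104 105]
225 [ 14.4  -0.  -11.5] [164 160 162]
230 [ 12.2  -0.  -12.1] [179 174 177]
235 [ 14.6  -0.  -22.2] [55 54 54]
240 [ 17.1  -0.  -31.8] [57 55 56]
245 [ 17.6  -0.  -37. ] [83 85 84]
250 [ 16.1  -0.  -38.1] [84 86 86]
255 [ 14.2  -0.  -38.4] [86 85 85]
260 [ 12.3  -0.  -38.9] [87 85 85]
265 [ 10.6  -0.  -39.6] [86 85 83]
270 [  8.8  -0.  -40.2] [89 91 88]
275 [  6.4  -0.  -39.8] [81 80 82]
280 [  5.1  -0.  -41.1] [88 87 87]
285 [  3.1  -0.  -41.4] [82 81 81]
290 [-143.2   -0.2  164.1] [126 149 139]
295 [-161.3   -0.2  180.1] [ 65 190 134]
300 [-168.    -0.2  17
[... 384 characters left out ...]
6]
scene -12 23 x [-14.2  -9.2   1.3] y [-27.5  21.8]
scene -4 13 x [-13.5 -10.4  -1.6] y [-17.2  23.4]
scene 4 11 x [-15.1 -10.9  -3.1] y [-13.2  -0.7]
scene 12 16 x [-17.1 -12.4  -2. ] y [-12.9  -1.8]
scene 20 12 x [-19.3 -15.9  -4.4] y [-13.2   3.9]
scene 28 14 x [-20.9 -14.8  -3.7] y [-12.9  -0. ]
scene 36 13 x [-22.6 -17.1  -8.7] y [-12.1   6.4]
scene 44 13 x [-26.1 -20.3  -8.1] y [-13.8   1. ]
scene 52 15 x [-27.2 -19.7  -7. ] y [-14.3   4. ]
scene 60 12 x [-27.7 -22.8 -14.3] y [-14.5  -3.7]
scene 68 14 x [-31.4 -26.3 -14.8] y [-14.8   3.1]
scene 76 8 x [-27.8 -24.  -18. ] y [-12.8  -5.2]
scene 84 11 x [-30.1 -26.6 -19.8] y [-11.8   5.2]
scene 92 4 x [-29.4 -25.  -19.2] y [-10.2   0.3]
```

The bar line gives a pitch of 75°, so the shaft was steeper than my end-face fit said (the fit mixed in the head's side face). The tip is actually 20 mm short of the bore. Correcting.

```bash
echo '[[[-2, -0.2, 0], 0, 0], [[-4.16, -0.2, 0], 0, 0], [[-4.16, -0.2, 1.6], 0, 0], [[-4.16, -0.2, 3.2], 0, 0], [[-4.16, -0.2, 4], 0, 0], [[-4.16, -0.2, 4], 0, 0]]' | python3 drive.py 20
echo '[[[0, 0, 0.8], 0, 0], [[0, 0, 1.6], 0, 0], [[0, 0, 2], 0, 0], [[0, 0, 2], 0, 0]]' | python3 drive.py
```

```text
t: 25.85
tcp_pos: [0.5422, 0.2512, 0.1594]
tool_rot: [0.077, 0.997, -0.0, -0.001]
force: [0.3, 0.2, -2.7]
finger_gap: 0.463
gripper_force: 30.4
t: 26.25
tcp_pos: [0.5433, 0.2514, 0.1504]
tool_rot: [0.077, 0.997, 0.0, 0.001]
force: [1.1, 1.0, -3.3]
finger_gap: 0.463
gripper_force: 30.4
```

Converted, -0.036 m is -7.2, -0.034 m is -6.8.

```bash
echo '[[[-1.2, 0, -0.2], 0, 0], [[-2.4, 0, -0.3], 0, 0], [[-3.6, 0, -0.4], 0, 0], [[-4.8, 0, -0.6], 0, 0], [[-6, 0, -0.7], 0, 0], [[-6.8, 0, -0.8], 0, 0], [[-7.2, 0, -0.8], 0, 0], [[-7.2, 0, -0.8], 0, 0]]' | python3 drive.py
cat >> h.py <<'E'
def bar(name):
    """line of the bar's robot-side surface in the tool's x-z plane"""
    s,c,P,T=held(name);k=T[:,254:262].mean(1);px=s['pixels'][:,254:262].mean(1)
    m=(k[:,2]>-8)&(k[:,2]<85)&(k[:,0]>-60)&(k[:,0]<40)&(P[:,257,2]>.078)
    q=k[m]
    p=np.polyfit(q[:,2],q[:,0],1);ok=abs(np.polyval(p,q[:,2])-q[:,0])<1.5;q=q[ok];p=np.polyfit(q[:,2],q[:,0],1)
    print(len(q),'tilt from vertical',np.degrees(np.arctan(-p[0])).round(2),'axis x at z=0',(p[1]-12/np.cos(np.arctan(p[0]))).round(2))
    e=k[(k[:,2]<-25)&(k[:,2]>-60)&(k[:,0]<25)];print('head face',e[:,[0,2]].round(1).tolist()[::2])
    M=Ro.from_quat(s['rot']).as_matrix();print('tcp',s['tcp'].round(4),'yaw',np.arctan2(-M[1,0],-M[0,0]).round(4),'bore in tool',(M.T@(np.array([.5664,.2474,.073])-s['tcp'])*1000).round(1))
E
python3 -c "
from h import *
bar('b1')"
```

```text
t: 27.05
tcp_pos: [0.5783, 0.2453, 0.1541]
tool_rot: [0.077, 0.997, -0.0, -0.0]
force: [-2.0, 0.8, -3.2]
finger_gap: 0.466
gripper_force: 29.3
40 tilt from vertical 0.53 axis x at z=0 7.34
head face [[16.5, -25.1], [16.6, -27.2], [16.6, -29.0], [16.6, -30.9], [16.7, -32.7], [16.6, -34.3], [16.4, -35.6], [16.8, -37.8], [16.7, -39.3], [16.7, -40.7], [15.9, -40.7], [15.2, -41.0], [14.3, -40.9], [13.5, -40.9], [12.6, -40.7], [12.1, -41.3], [10.9, -40.7], [10.1, -40.9], [9.3, -40.9], [8.3, -40.7], [7.6, -41.0], [15.4, -54.5], [5.8, -40.9], [4.8, -40.7], [4.2, -41.1], [3.1, -40.8], [2.4, -41.0], [1.2, -40.6], [0.8, -41.3], [-0.3, -41.0]]
tcp [0.5783 0.2453 0.1541] yaw -0.155 bore in tool [12.   0.2 81.1]
```

Vertical within 0.5°. I'll centre it over the bore and lower it while watching the force.

```bash
echo '[[[0.46, 0, 0], 0, 0], [[0.92, 0, 0], 0, 0], [[0.92, 0, 0.6], 0, 0], [[0.92, 0, 1.2], 0, 0], [[0.92, 0, 1.6], 0, 0], [[0.92, 0, 1.6], 0, 0]]' | python3 drive.py
echo '[[[0, 0, 0.4], 0, 0], [[0, 0, 0.8], 0, 0], [[0, 0, 1.2], 0, 0], [[0, 0, 1.2], 0, 0]]' | python3 drive.py
```

```text
t: 27.7
tcp_pos: [0.5736, 0.2462, 0.146]
tool_rot: [0.077, 0.997, -0.0, -0.0]
force: [0.3, -0.0, -2.5]
finger_gap: 0.463
gripper_force: 29.4
t: 28.1
tcp_pos: [0.5735, 0.2462, 0.14]
tool_rot: [0.077, 0.997, -0.0, -0.0]
force: [0.1, 0.0, -2.1]
finger_gap: 0.465
gripper_force: 29.4
```

Converted, 0.009 m is 1.8, 0.006 m is 1.2.

```bash
echo '[[[0, 0, 0.6], 0, 0], [[0, 0, 1.2], 0, 0], [[0, 0, 1.8], 0, 0], [[0, 0, 1.8], 0, 0]]' | python3 drive.py; echo '[[[0, 0, 0.6], 0, 0], [[0, 0, 1.2], 0, 0], [[0, 0, 1.8], 0, 0], [[0, 0, 1.8], 0, 0]]' | python3 drive.py
```

```text
t: 28.5
tcp_pos: [0.5735, 0.2462, 0.1308]
tool_rot: [0.077, 0.997, -0.0, -0.0]
force: [1.1, 0.7, -2.1]
finger_gap: 0.461
gripper_force: 29.4
t: 28.9
tcp_pos: [0.5736, 0.2462, 0.1219]
tool_rot: [0.077, 0.997, -0.0, -0.0]
force: [-0.1, 0.2, -2.4]
finger_gap: 0.465
gripper_force: 29.4
```

Tip about 44 mm deep, nothing rubbing. Now loosen slightly, recentre the fingers on the axis, and turn anticlockwise.

```bash
echo '[[[0, 0, 0], 0, 0.48], [[0, 0, 0], 0, 0.49], [[0, 0, 0], 0, 0.495], [[0.4, 0, 0.4], 0, 0.495], [[0.9, 0, 1.2], 0, 0.495], [[1.48, 0, 2], 0, 0.495], [[1.48, 0, 2], 0, 0.495]]' | python3 drive.py
python3 -c "
from h import *
bar('b2')" | cut -c1-400
```

```text
t: 29.6
tcp_pos: [0.565, 0.2474, 0.1115]
tool_rot: [0.077, 0.997, -0.0, -0.001]
force: [0.0, 0.4, -1.1]
finger_gap: 0.496
gripper_force: 0.0
26 tilt from vertical 0.69 axis x at z=0 -1.94
head face [[7.8, -25.4], [7.8, -27.1], [7.6, -28.4], [7.9, -30.4], [7.7, -31.8], [7.9, -33.5], [7.8, -35.0], [8.0, -36.7], [7.9, -38.0], [7.7, -39.0], [8.1, -41.1], [7.9, -42.1], [8.0, -43.6], [8.2, -45.1], [7.9, -45.9], [8.0, -47.3], [7.4, -47.8], [6.6, -47.7], [6.0, -48.1], [5.1, -48.0], [4.3, -48.0], [3.2, -47.7], [2.5, -47.8], [1.6, -47.8], [0.7, -47.8], [-0.2, -47.6], [-0.9, -47.8], [-1.5, -4
tcp [0.565  0.2474 0.1115] yaw -0.1545 bore in tool [-1.5  0.3 38.5]
```

Released onto the rotor: head top at 0.159 m, as expected. Turning.

Converted, -0.0013 m is -0.26, -0.5 rad is -2.5.

```bash
echo '[[[-0.26, 0, 0], -0.25, 0.49], [[-0.26, 0, 0], -0.5, 0.49], [[-0.26, 0, 0], -0.75, 0.49], [[-0.26, 0, 0], -1, 0.49], [[-0.26, 0, 0], -1.25, 0.49], [[-0.26, 0, 0], -1.5, 0.49], [[-0.26, 0, 0], -1.75, 0.49], [[-0.26, 0, 0], -2, 0.49], [[-0.26, 0, 0], -2.25, 0.49], [[-0.26, 0, 0], -2.5, 0.49], [[-0.26, 0, 0], -2.5, 0.49]]' | python3 drive.py
cat >> h.py <<'E'
def top(name):
    s,c,P,T=held(name)
    m=(np.hypot(T[...,0],T[...,1])<20)&(P[...,2]>.1)&(P[...,2]<.2)&(abs(T[...,1])<18)
    q=P[m];z=q[:,2];zt=np.median(z[z>np.percentile(z,90)-.004]);k=T[m][abs(z-zt)<.002]
    r=cv2.minAreaRect(k[:,:2].astype(np.float32));print('head top z',zt.round(4),'rect tool',r,'tcp',s['tcp'].round(4),'n',len(k))
E
python3 -c "
from h import *
top('t1')"
```

```text
t: 30.75
tcp_pos: [0.5678, 0.2473, 0.1125]
tool_rot: [-0.172, 0.985, 0.0, 0.0]
force: [0.3, -0.7, -0.7]
finger_gap: 0.491
gripper_force: 0.0
head top z 0.1973 rect tool ((10.002130508422852, -0.06335926055908203), (26.850645065307617, 6.384815216064453), 81.0199966430664) tcp [0.5678 0.2473 0.1125] n 1312
```

```bash
sed -i 's/P\[...,2\]<.2)/P[...,2]<.168)/' h.py
python3 -c "
from h import *
top('t1')"
echo '[[[0, 0, 0], -0.25, 0.49], [[0, 0, 0], -0.5, 0.49], [[0, 0, 0], -0.75, 0.49], [[0, 0, 0], -1, 0.49], [[0, 0, 0], -1.25, 0.49], [[0, 0, 0], -1.5, 0.49], [[0, 0, 0], -1.5, 0.49]]' | python3 drive.py
python3 -c "
from h import *
top('t2')"
```

```text
head top z 0.1455 rect tool ((0.2147984504699707, 0.07134246826171875), (19.049760818481445, 37.0009765625), 5.258299827575684) tcp [0.5678 0.2473 0.1125] n 3564
t: 31.55
tcp_pos: [0.5677, 0.2473, 0.1124]
tool_rot: [-0.317, 0.949, 0.0, 0.0]
force: [-1.3, 0.3, -0.2]
finger_gap: 0.491
gripper_force: 0.2
head top z 0.1455 rect tool ((0.38692474365234375, -0.027891159057617188), (18.934877395629883, 37.455970764160156), 6.236183166503906) tcp [0.5677 0.2473 0.1124] n 3557
```

Dropped 14 mm to 0.1455 m, so it's fully home. I'll unload, open and retreat.

```bash
echo '[[[0, 0, 0], 0.5, 0.49], [[0, 0, 0], 0.5, 0.6], [[0, 0, 0], 0.5, 0.8], [[0, 0, 0], 0.5, 1], [[0, 0, 0], 0.5, 1], [[0, 0, 0], 0.5, 1], [[0, 0, 0], 0.5, 1], [[0, 0, -6], 0.5, 1], [[0, 0, -14], 0.5, 1], [[0, 0, -24], 0.5, 1], [[0, 0, -30], 0.5, 1], [[0, 0, -30], 0.5, 1], [[0, 0, -30], 0.5, 1], [[0, 0, -30], 0.5, 1]]' | python3 drive.py
python3 - <<'E'
from h import *
s=wrist('f1');c=cam(s,s['tcp'],s['rot']);P=cloud(s,c)
m=(np.hypot(P[...,0]-.5664,P[...,1]-.2474)<.03)&(abs(P[...,2]-.1455)<.003);k=P[m]
print(np.median(k[:,2]),cv2.minAreaRect((k[:,:2]*1000).astype(np.float32)),len(k))
cv2.imwrite('pics/f1.png',s['pixels'][:,:,::-1])
E
```

```text
t: 33.0
tcp_pos: [0.5665, 0.2469, 0.2608]
tool_rot: [-0.269, 0.963, 0.0, -0.002]
force: [-0.6, -0.8, -0.1]
finger_gap: 0.998
gripper_force: 0.0
0.14555888981800066 ((567.3215942382812, 247.56130981445312), (18.572538375854492, 39.040767669677734), 30.509258270263672) 992
```

View pics/f1.png

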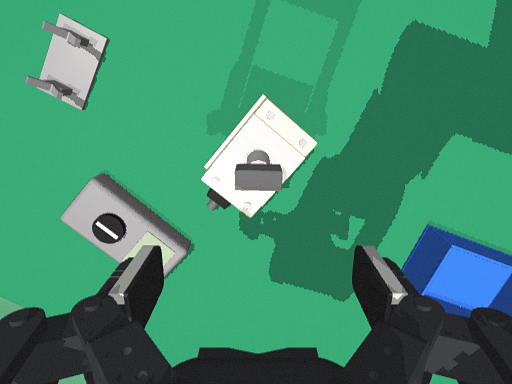

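The shaft stands upright in the jig: its head is at (258,178), centred within about 1 mm of the bore and 0.1456 m high. The gripper is clear and the bystanders look undisturbed, so I'm handing in.

```bash
python3 -c "
from station import manip
print(manip.sign_off())"
```

```text
the job is handed in; nothing more can be done
None
```

The job is handed in at about 33 s with no verdict returned: the shaft was laid and released in the sloped rest, then stood in the jig's bore and turned until it dropped 14 mm fully home, and I saw no sign that the meter, spool or bin moved.

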